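Stand the kit box on its heavy end

TASK

The blue steel kit box lying among the tools has its load packed at one end, which the outside does not show; its bulged ends let it stand upright only on the heavy end. Lift it by its wire handle until it hangs clear of the bench and see which end sags, then stand it upright, heavy end down, in the middle of the rubber pad in the free bay of the plywood stand and let go. Leave the other tools, the mug and the spray can where they are.

Things in the scene. Friction and masses are not known exactly. Their poses are not given: they have to be found in the camera images.
- kit_box: Blue steel box, 160 mm long (x) over its two bulged black rubber ends, 58 wide (y), 50 thick (z), 0.4-0.7 kg. Origin: its centre; it lies lid and handle up (z up). Load fixed at one end, not told which: centre of mass 27-29 mm from the origin along x. It stands freely on that end only; on the other it leans over. Grip across the 58 mm; handle pivots stand 7 mm proud of the sides at mid-length.
- box_bail (a joint): Wire handle pivoting on the box's long sides about its y axis, at mid-length, 20 mm above the box's centre. 0: straight up from the lid; positive: leans to the box's +x end; range +-1.25 rad, light friction. Hanging by it, the box turns 40-60 degrees, heavy end low, and the angle changes as much: it falls if the +x end sags, rises if the -x end sags.
- bail_grip (a point): Middle of the handle's black roll grip (14 mm thick, 42 mm long, along the box's y), 42 mm from the handle's pivot axis; 37 mm above the lid when the handle stands straight.
- stand: Plywood stand fixed to the bench, two shallow open-topped bays side by side along its y. 102 (x) by 210 mm (y), floor 10 thick, wall tops 34 mm above the bench (middle 30). Each bay is 82 (x) by 90 mm (y) inside, its centre 50 mm either side of the stand's middle. Origin: centre of the underside. A spray can stands in one bay; the free one has the pad on its floor.
- pad: Black rubber pad, 70 mm (x) by 80 mm (y), 3 mm thick, fixed on the floor of the free bay and turned with the stand; its top is 13 mm above the bench. Origin: centre of its underside, 10 mm above the bench.
- spray_can: Green spray can, 58 mm diameter, 211 mm tall, standing loose in the middle of the other bay. Origin: centre of its foot.
- pliers: Red-handled pliers lying near one long side of the box, 63 x 202 (its y) x 13 mm. Origin: centre of the underside.
- screwdriver: Yellow-handled screwdriver lying near the other long side of the box, 27 x 204 (its y) x 25 mm. Origin: centre of the underside.
- black_tape: Roll of black tape lying flat near one end of the box, 64 mm diameter, 19 mm high. Origin: centre of the underside.
- red_roll: Roll of red tape lying flat near the other end of the box, 60 mm diameter, 17 mm high. Origin: centre of the underside.
- tape_rule: Yellow and black pocket tape measure, 69 x 91 x 35 mm, at the back. Origin: centre of the underside.
- mug: White dotted mug, 92 x 124 (with its handle) x 93 mm high, near the front left. Origin: centre of the underside.

How it is judged (in metres and radians):
On the way:
1. the box is held by its wire handle and hangs clear of the bench, its heavy end sagging (distance between the grasp point and bail_grip below 0.04 m and height (world z) of kit_box above 0.075 m and angle between the x axis of kit_box and the z axis of stand, either way round below 1.27 rad), for 0.3 s.
At the end, for the whole second after the job is handed in: The box stands upright by itself (within about 6 degrees; only its heavy end lets it), at rest on the pad in the free bay, its centre within 12 mm of over the pad's centre and 80 mm above the pad, released (angle between the x axis of kit_box and the z axis of stand, either way round below 0.1 rad and horizontal distance between kit_box and pad below 0.012 m and height (world z) of kit_box between 0.088 and 0.098 m and linear speed of kit_box below 0.02 m/s); the robot touches nothing.
It fails at once if a bystander is pushed more than 25 mm (distance of any of pliers, screwdriver, black_tape, red_roll, tape_rule, mug, spray_can from where it was at the start of the episode above 0.025 m).
It fails at once if the spray can or the mug is tipped (angle between any of spray_can, mug's own z axis and vertical above 0.3 rad).
It also fails if it takes over 64 s, if anything falls off the work surface, if the arm or the gripper's body presses on something with over 40 N, if the wrist force passes 120 N, or if a joint passes its speed limit or range.

ROBOT

A 6-joint arm with a two-finger parallel gripper is mounted at the origin on a cart in front of the work surface, level with it; the furniture and walls round the work are solid. World frame = base frame: x ahead of the robot, y to its left, z up, the work surface at z = 0. Lengths are in mm, angles in rad, forces in N, time in s.
With the tool pointing down it reaches from about 350 to 775 mm from the base axis. Payload 7.3 kg.
Tool frame: the origin (TCP) lies midway between the tips of the shut fingers; the grasp point (between the pads) lies 19 mm behind it (robot.grasp_offset is the distance from the TCP to the grasp point, in mm); z points along the fingers, y is the line along which they close (so a half turn about z gives the same grasp; the last joint's range is limited). The gripper opens to 92 mm and grips with 3 to 60 N. Pads are 19 mm wide; open, the fingers measure 130 mm over their backs; the gripper's body (75 mm by 190 mm) begins 47 mm behind the grasp point.
Start: joints at [-1.452, 0.342, 1.524, -0, 1.275, -0.146], TCP at [137.423, -506.715, 226.741] pointing down, gripper open.
Joint ranges: [-2.53, 2.53], [-0.77, 2.02], [0.04, 2.7], [-1, 4.14], [0.28, 2.66], [-3.11, 3.11]. Speed limits (rad/s): [2.57, 2.57, 3.14, 3.14, 3.14, 3.14].

INTERFACE

Orientations are given as a unit quaternion [w, x, y, z].
In Python, from station import robot, cams, job gives the robot as it stands.
- The arm moves only by the shell command python3 -m handwheel 'ROWS' [FORCE]. ROWS is JSON, a list of rows, each a list of 3 entries, a list of its own where there are three numbers: the closure, from -1 (fully open) to 1 (shut), then the shift along the tool's x, y, z in units of 25 mm (1.0 is 25 mm), then the turn about the tool's z in units of 8 degrees (1.0 is 8 degrees). A call has 1 to 20 rows; each row shifts and turns the commanded pose from where the row before left it, along the tool's axes as they then stand; what a row does not reach is not made up. A row lasts 1/10 s, in which the tool goes at most 50 mm and 8.59 degrees, less where a joint would pass 70% of its speed; a pose out of reach is approached as far as the arm can. A call is refused whole if a number of a shift passes 1 or a number of a turn 1, either way. A call with a gripper value outside its range is refused whole. The fingers move at their own pace and stop on an object; FORCE is the grip in N (left out, the last holds). Time passes only in rows, so rows that do not move let the fingers close. It gives the time, the measured TCP pose, the force, the opening and the grip force at its end, in the units of the state.
- robot.get_obs(): the state, without advancing time (a new reading comes with each control period).
- cams.read_camera(name): name is "scene" or "top" or "wrist"; returns a dict with "img" (420x560x3 uint8, red, green, blue), "camera_matrix" (3x3 intrinsics, pixels), "rvec" (rotation vector, rad) and "tvec" (3), from world to camera coordinates, as OpenCV has them. Camera axes: x right, y down, z forward; pixel columns grow to the right and rows downward; lengths in mm; the calibration is good to about 2 mm. A picture is of the moment at which its call begins. There is no depth.
- job.job_done(): hands the job in; it is judged then, once.
The state is a dict: "time_s": time; "joints": joint angles; "joint_velocities": joint speeds; "tau": joint torques, N m; "eef_pos": TCP position; "tcp_rot": TCP orientation; "wrist_force": force on the tool from outside, world axes, zero at the start; "ft_torque": the same for the moment, N m; "width": opening from 0.0 (shut) to 1.0 (fully open); "grip_force": force on a finger pad.
Only numpy, scipy, OpenCV 4.12 (cv2) and the standard library are available. Lean on these libraries where they do the work, as an engineer would, in place of code of your own. Each camera call takes 0.05 s, during which the arm holds its last target. There are 200 camera calls.

## Working session

There is one attempt and no reset: what is moved stays moved. The work goes in short steps, Python scripts to look and compute and a shell command to move; the robot and the scene stay as the last step left them, time stands still between calls to the robot, and variables do not carry over. Pictures are saved under pics/ and viewed, at most 10 in all, crops included, and the job is handed in when it is done.

```bash
mkdir -p pics; cat > h.py <<'E'
import numpy as np, cv2
from station import robot, cams, job
from scipy.spatial.transform import Rotation as R
def snap(n,f):
    c=cams.read_camera(n); cv2.imwrite('pics/'+f,c['img'][:,:,::-1]); np.savez('pics/'+f+'.npz',K=c['camera_matrix'],r=c['rvec'],t=c['tvec']); return c
def load(f):
    d=np.load('pics/'+f+'.npz'); return d['K'],cv2.Rodrigues(d['r'])[0],d['t'].reshape(3)
def px(f,u,v,z):
    K,Rm,t=load(f); d=Rm.T@np.linalg.solve(K,[u,v,1.]); o=-Rm.T@t; return o+d*(z-o[2])/d[2]
def proj(f,P):
    K,Rm,t=load(f); q=K@(Rm@np.asarray(P,float)+t); return q[:2]/q[2]
E
python3 - <<'E'
from h import *
snap('top','top0.png'); snap('scene','sc0.png')
for f in('top0.png','sc0.png'):
    K,Rm,t=load(f);print(-Rm.T@t,K[0,0])
print(robot.get_obs(), robot.grasp_offset)
E
```

```text
[ 499.7409944  -159.02375514 1207.24887303] 385.6488000788103
[ -15.15446848  778.12673074 1165.6243262 ] 507.18213395592363
{'time_s': 0.1, 'joints': array([-1.45198860e+00,  3.42633194e-01,  1.52489566e+00, -9.04260245e-06,
        1.27538360e+00, -1.46028303e-01]), 'joint_velocities': array([ 6.20610590e-05, -1.39404480e-03, -2.81311528e-03, -3.22009381e-04,
        2.87827187e-06, -9.55998650e-05]), 'tau': array([ 4.04111879e-04, -4.32005095e+01, -2.44693315e+01,  7.19221216e-02,
        5.26156963e-02, -4.45840988e-05]), 'eef_pos': array([ 137.3822128 , -506.34698308,  226.13377283]), 'tcp_rot': array([-6.59897871e-04,  9.91245148e-01,  1.32032652e-01,  4.65697522e-06]), 'wrist_force': array([0.03302933, 0.60518631, 0.2998103 ]), 'ft_torque': array([-0.00756145,  0.03264781,  0.01880028]), 'grip_force': 0.0, 'width': 0.9978349741694157} 18.8
```

View pics/top0.png

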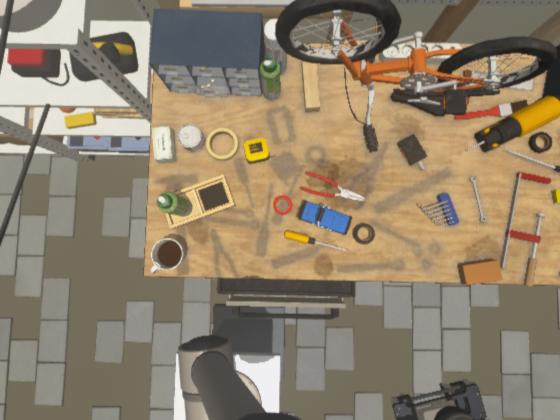

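View pics/sc0.png

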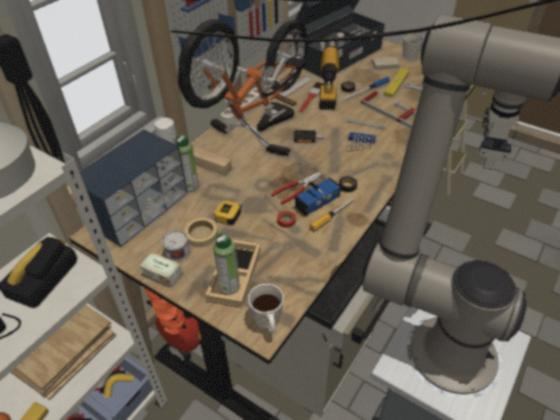

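The top view shows the box at about (325,217), the stand at (198,202) and the pad at (213,195). The can is in the left bay. I'll enlarge both areas.

```bash
python3 - <<'E'
import cv2,numpy as np
a=cv2.imread('pics/top0.png'); 
c1=cv2.resize(a[165:260,260:390],None,fx=6,fy=6,interpolation=cv2.INTER_CUBIC)
c2=cv2.resize(a[170:232,155:240],None,fx=9,fy=9,interpolation=cv2.INTER_CUBIC)
cv2.imwrite('pics/c1.png',c1);cv2.imwrite('pics/c2.png',c2)
E
```

```text
(no output)
```

View pics/c1.png

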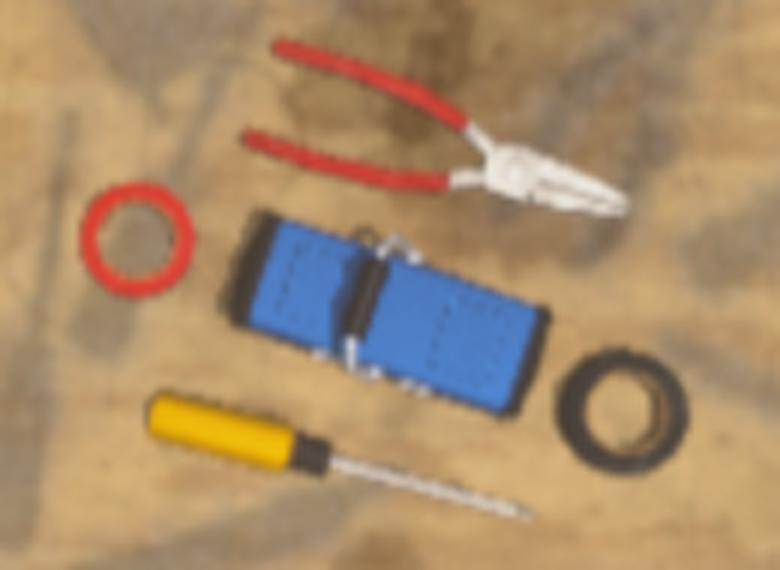

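View pics/c2.png

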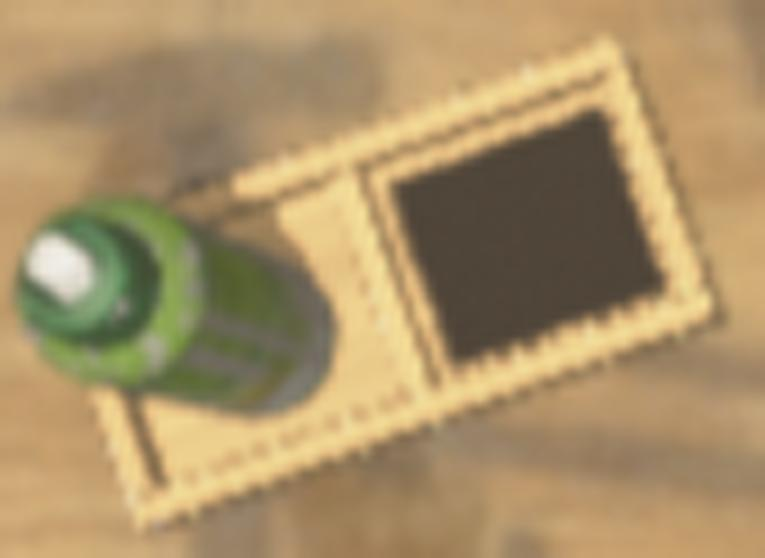

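```bash
python3 - <<'E'
from h import *
f='top0.png'
P=lambda u,v,z:px(f,260+u/6-.5+.08,165+v/6-.5+.08,z)
Q=lambda u,v,z:px(f,155+u/9-.45,170+v/9-.45,z)
box=[P(*c,50-3) for c in[(262,210),(236,325),(515,418),(550,310)]]
print('box corners',np.round(box,1)); print('ctr',np.mean(box,0))
d=(box[2]+box[3]-box[0]-box[1])/2; print('long axis deg',np.degrees(np.arctan2(d[1],d[0])),np.linalg.norm(d))
for z in(60,70,80): print('grip',P(378,260,z),P(352,335,z),P(365,298,z))
pad=[Q(*c,13) for c in[(395,183),(600,112),(665,285),(457,362)]]
print('pad',np.round(pad,1),np.mean(pad,0)); 
e=(pad[1]+pad[2]-pad[0]-pad[3])/2;print('pad long dir deg',np.degrees(np.arctan2(e[1],e[0])),np.linalg.norm(e))
for n,c,z in [('red',(137,240),17),('black',(622,411),19),('plier tip',(628,208),10),('plier h',(440,185),13),('plierh2',(245,138),13),('scr h',(150,410),12),('scrcollar',(310,455),12),('scrtip',(530,515),12)]: print(n,np.round(P(*c,z),1))
E
```

```text
box corners [[ 620.9 -221.6   47. ]
 [ 562.7 -209.4   47. ]
 [ 519.  -349.1   47. ]
 [ 573.3 -366.3   47. ]]
ctr [ 568.96215599 -286.59436437   47.        ]
long axis deg -107.79538783573715 149.37823018541764
grip [ 595.66281948 -278.76329811   60.        ] [ 558.14947698 -266.28469882   60.        ] [ 576.63321919 -272.51844761   60.        ]
grip [ 594.82671645 -277.71958784   70.        ] [ 557.64035918 -265.34975832   70.        ] [ 575.96298776 -271.52917061   70.        ]
grip [ 593.99061343 -276.67587757   80.        ] [ 557.13124138 -264.41481781   80.        ] [ 575.29275634 -270.53989361   80.        ]
pad [[648.8 104.7  13. ]
 [675.   34.   13. ]
 [614.9   9.5  13. ]
 [586.8  80.8  13. ]] [631.37075316  57.25711086  13.        ]
pad long dir deg -69.05400240822415 75.99110927050145
red [ 607.2 -158.9   17. ]
black [ 524.1 -408.1   19. ]
plier tip [ 629.4 -413.    10. ]
plier h [ 639.2 -315.3   13. ]
plierh2 [ 661.9 -214.    13. ]
scr h [ 519.9 -167.3   12. ]
scrcollar [ 498.5 -249.9   12. ]
scrtip [ 470.2 -362.7   12. ]
```

```bash
python3 -m handwheel '[[-1,[0,0,0],0.825],[-1,[0,0,0],0.825],[-1,[0,0,0],0.825],[-1,[0,0,0],0.825],[-1,[0,0,0],0.825]]' 10
python3 -m handwheel '[[-1,[0.862,-0.897,0.19],0],[-1,[0.862,-0.897,0.19],0],[-1,[0.862,-0.897,0.19],0],[-1,[0.862,-0.897,0.19],0],[-1,[0.862,-0.897,0.19],0],[-1,[0.862,-0.897,0.19],0],[-1,[0.862,-0.897,0.19],0],[-1,[0.862,-0.897,0.19],0],[-1,[0.862,-0.897,0.19],0],[-1,[0.862,-0.897,0.19],0],[-1,[0.862,-0.897,0.19],0],[-1,[0.862,-0.897,0.19],0],[-1,[0.862,-0.897,0.19],0],[-1,[0.862,-0.897,0.19],0],[-1,[0.862,-0.897,0.19],0],[-1,[0.862,-0.897,0.19],0],[-1,[0,0,0],0],[-1,[0,0,0],0]]'
cat >> h.py <<'E'
def togo(p,head=None):
    "shift in tool axes (units) to world p, and turn units so tool x heading is head deg (shift given in present axes)"
    o=robot.get_obs(); q=o['tcp_rot']; r=R.from_quat(q[[1,2,3,0]]).as_matrix()
    h=np.degrees(np.arctan2(r[1,0],r[0,0])); print('tcp',np.round(o['eef_pos'],1),'head',round(h,2),'tz',np.round(r[:,2],3),'t',o['time_s'],'w',round(o['width'],3),'gf',round(o['grip_force'],1),'F',np.round(o['wrist_force'],1))
    print('shift units',np.round(r.T@(np.array(p)-o['eef_pos'])/25,3), 'turn',None if head is None else round((h-head)/8,2))
    if head is not None:
        a=np.radians(head);print(' after turn:',np.round(np.array([[np.cos(a),np.sin(a),0],[np.sin(a),-np.cos(a),0],[0,0,-1]])@(np.array(p)-o['eef_pos'])/25,3))
E
python3 - <<'E'
from h import *
snap('wrist','w1.png'); togo([575,-270,66],-17.8)
c=robot.get_obs()
E
```

```text
time_s: 0.6
eef_pos: [137.4, -506.5, 226.3]
tcp_rot: [-0.0, 0.988, -0.157, -0.0]
wrist_force: [-0.1, -0.5, 0.3]
width: 1.002
grip_force: 0.0
time_s: 2.4
eef_pos: [575.3, -270.2, 149.9]
tcp_rot: [-0.0, 0.988, -0.154, -0.001]
wrist_force: [0.1, 0.4, -0.1]
width: 1.001
grip_force: 0.0
tcp [ 574.9 -270.8  150.3] head -17.82 tz [-0.001  0.    -1.   ] t 2.45 w 1.001 gf 0.0 F [-0.4 -0.7 -0.1]
shift units [-0.    -0.033  3.371] turn -0.0
 after turn: [-0.004 -0.033  3.371]
```

View pics/w1.png

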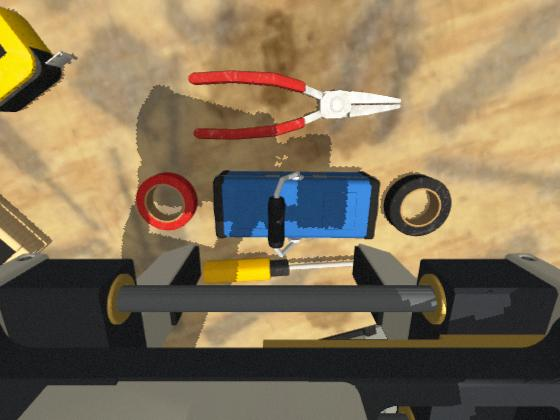

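The wrist picture shows the box square to the view, with its lid at x 217–378 and y 172–237. The handle grip is at (276,222), leaning toward the red-roll end.

```bash
python3 - <<'E'
from h import *
for z in(78,83,87): print('grip',px('w1.png',276.5,222,z))
c=[px('w1.png',*p,47) for p in[(216,173),(379,175),(376,238),(216,237)]]; print(np.mean(c,0),np.round(c,1))
togo(np.r_[px('w1.png',276.5,222,83)[:2],66],-17.8)
E
```

```text
grip [ 573.22429854 -270.16870081   78.        ]
grip [ 574.90432153 -270.70037542   83.        ]
grip [ 576.24833992 -271.1257151    87.        ]
[ 571.34169344 -289.53604962   47.        ] [[ 624.1 -229.1   47. ]
 [ 577.4 -368.9   47. ]
 [ 517.8 -353.5   47. ]
 [ 566.  -206.5   47. ]]
tcp [ 574.9 -270.8  150.3] head -17.82 tz [-0.001  0.    -1.   ] t 2.45 w 1.001 gf 0.0 F [-0.4 -0.7 -0.1]
shift units [ 0.005 -0.005  3.371] turn -0.0
 after turn: [ 0.    -0.005  3.371]
```

```bash
python3 -m handwheel '[[-1,[0,0,0.67],0],[-1,[0,0,0.67],0],[-1,[0,0,0.67],0],[-1,[0,0,0.67],0],[-1,[0,0,0.67],0],[-1,[0,0,0],0],[1,[0,0,0],0],[1,[0,0,0],0],[1,[0,0,0],0],[1,[0,0,0],0],[1,[0,0,0],0],[1,[0,0,0],0],[1,[0,0,0],0],[1,[0,0,0],0],[1,[0,0,0],0],[1,[0,0,0],0]]' 30
```

```text
time_s: 4.05
eef_pos: [575.5, -270.7, 66.9]
tcp_rot: [0.0, 0.988, -0.155, 0.0]
wrist_force: [0.9, 0.2, -0.1]
width: 0.179
grip_force: 0.0
```

```bash
python3 -m handwheel '[[1,[0,0,0],0],[1,[0,0,0],0],[1,[0,0,0],0],[1,[0,0,0],0]]'
python3 -m handwheel '[[1,[0,0,-0.3],0],[1,[0,0,-0.3],0],[1,[0,0,-0.3],0],[1,[0,0,-0.3],0],[1,[0,0,-0.3],0],[1,[0,0,-0.3],0],[1,[0,0,-0.3],0],[1,[0,0,-0.3],0],[1,[0,0,-0.3],0],[1,[0,0,-0.3],0],[1,[0,0,-0.3],0],[1,[0,0,-0.3],0],[1,[0,0,-0.3],0],[1,[0,0,-0.3],0],[1,[0,0,-0.3],0],[1,[0,0,-0.3],0],[1,[0,0,-0.3],0],[1,[0,0,-0.3],0],[1,[0,0,0],0],[1,[0,0,0],0]]'
python3 - <<'E'
from h import *
c=snap('wrist','w2.png');s=snap('scene','s2.png')
a=cv2.resize(s['img'][100:280,220:460],(640,480))
b=c['img']
cv2.imwrite('pics/m2.png',np.hstack([cv2.resize(a,(400,300)),cv2.resize(b,(400,300))])[:,:,::-1])
E
```

```text
time_s: 4.45
eef_pos: [575.5, -270.7, 67.0]
tcp_rot: [-0.0, 0.988, -0.155, 0.0]
wrist_force: [0.2, 1.1, 0.5]
width: 0.151
grip_force: 30.0
time_s: 6.45
eef_pos: [575.5, -270.7, 202.0]
tcp_rot: [0.0, 0.988, -0.155, 0.0]
wrist_force: [-0.1, -0.5, -6.9]
width: 0.146
grip_force: 31.5
```

View pics/m2.png

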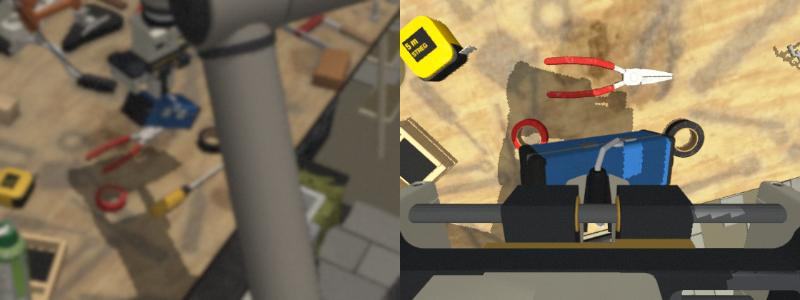

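```bash
python3 - <<'E'
from h import *
u=np.array([-.306,-.952,0]);v=np.array([.952,-.306,0]);k=np.array([0,0,1.])
g=np.array([575.5,-270.7,221]); fs=('w2.png','s2.png')
masks={}
for f in fs:
    h=cv2.cvtColor(cv2.imread('pics/'+f),cv2.COLOR_BGR2HSV); m=cv2.inRange(h,(100,110,40),(125,255,255))
    n,l,st,ce=cv2.connectedComponentsWithStats(m); 
    tgt=proj(f,g-40*k); best=min([i for i in range(1,n) if st[i,4]>150],key=lambda i:np.linalg.norm(ce[i]-tgt)); masks[f]=(l==best); print(f,st[best],ce[best])
res=[]
for b in np.radians(np.arange(-70,71,10)):
  piv=g+42*(np.sin(b)*u-np.cos(b)*k)
  for th in np.radians(np.r_[-65:-34:5,35:66:5]):
    U=np.cos(th)*u-np.sin(th)*k; W=np.cos(th)*k+np.sin(th)*u   # th>0: +u (black-tape end) low
    c=piv-20*W; s=[]
    for f in fs:
      pts=np.array([proj(f,c+x*U*72+y*v*29+z*W*25) for x in(-1,1) for y in(-1,1) for z in(-1,1)])
      im=np.zeros((420,560),np.uint8); cv2.fillConvexPoly(im,cv2.convexHull(pts.astype(np.int32)),1)
      M=masks[f]; s.append((im&M).sum()/(im|M).sum())
    res.append((sum(s),np.round(s,2),np.degrees(b),np.degrees(th)))
res.sort(key=lambda r:-r[0])
for sg in(1,-1): print([r for r in res if r[3]*sg>0][:3])
s=cv2.imread('pics/s2.png')[120:200,270:370];cv2.imwrite('pics/s2c.png',cv2.resize(s,(800,600),interpolation=cv2.INTER_CUBIC))
E
```

```text
w2.png [ 196  202   92   58 3027] [236.8658738  229.77998018]
s2.png [305 156  31  20 237] [318.21940928 168.26582278]
[(np.float64(0.4275170807462617), array([0.14, 0.29]), np.float64(20.0), np.float64(50.0)), (np.float64(0.4212505063853953), array([0.14, 0.28]), np.float64(10.0), np.float64(45.0)), (np.float64(0.4205873121794256), array([0.14, 0.28]), np.float64(10.0), np.float64(50.0))]
[(np.float64(0.29259998897609085), array([0.14, 0.15]), np.float64(0.0), np.float64(-35.0)), (np.float64(0.2890985516671772), array([0.14, 0.15]), np.float64(-10.0), np.float64(-40.0)), (np.float64(0.2889544548715036), array([0.14, 0.15]), np.float64(-10.0), np.float64(-35.0))]
```

View pics/s2c.png

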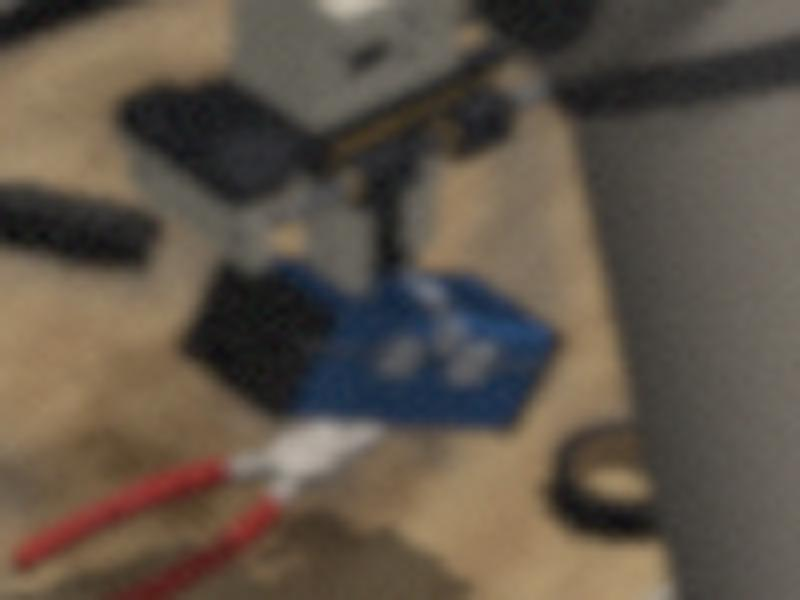

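The scene crop shows the box's left (red-roll) end raised: its black end face at (260,340) points up toward the camera. The pose fit agrees. So the black-tape end is the heavy one. I'll set the box down in the free area and re-grip it near the light end.

```bash
python3 -m handwheel '[[1,[-0.2,-0.2,0],0],[1,[-0.4,-0.39,0],0],[1,[-0.4,-0.39,0],0],[1,[-0.4,-0.39,0],0],[1,[-0.4,-0.39,0],0],[1,[-0.4,-0.39,0],0],[1,[-0.4,-0.39,0],0],[1,[-0.4,-0.39,0],0],[1,[-0.4,-0.39,0],0],[1,[-0.4,-0.39,0],0],[1,[-0.4,-0.39,0],0],[1,[-0.4,-0.39,0],0],[1,[-0.4,-0.39,0],0],[1,[-0.4,-0.39,0],0],[1,[-0.4,-0.39,0],0],[1,[-0.34,-0.38,0],0],[1,[0,0,0],0],[1,[0,0,0],0],[1,[0,0,0],0],[1,[0,0,0],0]]'
python3 -m handwheel '[[1,[0,0,0.3],0],[1,[0,0,0.3],0],[1,[0,0,0.3],0],[1,[0,0,0.3],0],[1,[0,0,0.3],0],[1,[0,0,0.3],0],[1,[0,0,0.3],0],[1,[0,0,0.3],0],[1,[0,0,0.3],0],[1,[0,0,0.3],0],[1,[0,0,0.3],0],[1,[0,0,0.3],0],[1,[0,0,0.3],0],[1,[0,0,0.3],0],[1,[0,0,0.3],0],[1,[0,0,0.3],0],[1,[0,0,0.3],0],[1,[0,0,0],0]]'
```

```text
time_s: 8.55
eef_pos: [475.9, -80.5, 201.9]
tcp_rot: [0.0, 0.988, -0.155, 0.0]
wrist_force: [-0.6, 0.6, -6.5]
width: 0.148
grip_force: 31.7
time_s: 10.35
eef_pos: [475.7, -79.9, 73.8]
tcp_rot: [0.0, 0.988, -0.155, -0.0]
wrist_force: [2.5, 0.7, -3.4]
width: 0.15
grip_force: 30.0
```

```bash
python3 -m handwheel '[[1,[0,0,0.1],0],[1,[0,0,0.1],0],[1,[0,0,0.05],0],[1,[0,0,0],0],[0.4,[0,0,0],0],[0,[0,0,0],0],[-0.5,[0,0,0],0],[-1,[0,0,0],0],[-1,[0,0,0],0],[-1,[0,0,0],0],[-1,[0,0,-0.5],0],[-1,[0,0,-1],0],[-1,[0,0,-1],0],[-1,[0,0,-1],0],[-1,[0,0,-1],0],[-1,[0,0,-0.5],0],[-1,[0,0,0],0]]'
python3 - <<'E'
from h import *
snap('wrist','w3.png')
E
```

```text
time_s: 12.05
eef_pos: [476.6, -80.3, 195.0]
tcp_rot: [0.0, 0.988, -0.155, 0.002]
wrist_force: [0.1, -0.1, -0.6]
width: 0.999
grip_force: 0.0
```

View pics/w3.png

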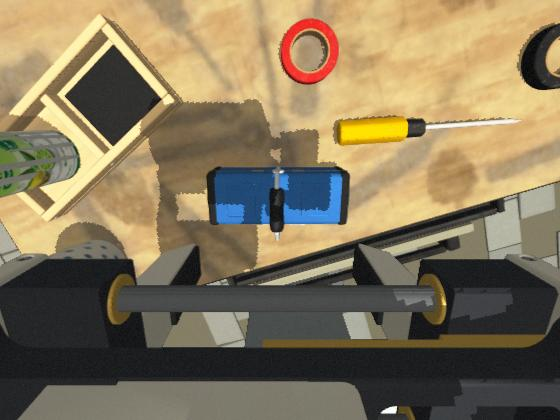

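The box lies flat with corners at about (209,170), (347,170), (347,223) and (210,222), and its light end on the left. The pad shows at corners (103,47), (164,99), (123,146) and (61,96).

```bash
python3 - <<'E'
from h import *
f='w3.png'
c=np.array([px(f,*p,46) for p in[(208,171),(348,171),(348,223),(209,223)]]); m=c.mean(0); print('box',m,np.round(c,1))
d=c[1]+c[2]-c[0]-c[3]; h=np.degrees(np.arctan2(d[1],d[0])); print('u heading',h)
p=np.array([px(f,*q,13) for q in[(103,47),(164,99),(123,146),(61,96)]]); print('pad',p.mean(0),np.round(p,1))
for a,b in((0,1),(3,2),(1,2),(0,3)): e=p[b]-p[a]; print(np.degrees(np.arctan2(e[1],e[0])),np.linalg.norm(e))
u=d[:2]/np.linalg.norm(d[:2]); g=m[:2]-50*u; print('u',u)
togo([*g,140],h+180); togo([*g,8],h+180)
E
```

```text
box [475.593285   -82.74491368  46.        ] [[ 5.262e+02 -2.070e+01  4.600e+01]
 [ 4.807e+02 -1.621e+02  4.600e+01]
 [ 4.239e+02 -1.481e+02  4.600e+01]
 [ 4.715e+02 -1.000e-01  4.600e+01]]
u heading -107.85014800214533
pad [629.9687233   57.56221641  13.        ] [[678.3  44.5  13. ]
 [612.1   4.8  13. ]
 [580.2  70.3  13. ]
 [649.3 110.6  13. ]]
-149.06873149602114 77.16314228677959
-149.76558934690757 80.02876242277948
115.93663114124513 72.85610371008772
113.60782726572721 72.19507572361645
u [-0.30652854 -0.95186147]
tcp [475.9 -80.  193.6] head -17.82 tz [ 0.002 -0.001 -1.   ] t 12.1 w 1.003 gf 0.0 F [ 0.   0.1 -0.4]
shift units [ 0.019 -1.894  2.144] turn -11.25
 after turn: [1.893 0.022 2.144]
tcp [475.9 -80.  193.6] head -17.82 tz [ 0.002 -0.001 -1.   ] t 12.1 w 1.003 gf 0.0 F [ 0.   0.1 -0.4]
shift units [ 0.01  -1.894  7.424] turn -11.25
 after turn: [1.893 0.022 7.424]
```

```bash
python3 -m handwheel '[[-1,[0,0,0],-0.9375],[-1,[0,0,0],-0.9375],[-1,[0,0,0],-0.9375],[-1,[0,0,0],-0.9375],[-1,[0,0,0],-0.9375],[-1,[0,0,0],-0.9375],[-1,[0,0,0],-0.9375],[-1,[0,0,0],-0.9375],[-1,[0,0,0],-0.9375],[-1,[0,0,0],-0.9375],[-1,[0,0,0],-0.9375],[-1,[0,0,0],-0.9375],[-1,[0.63,0,0.7],0],[-1,[0.63,0,0.7],0],[-1,[0.63,0.02,0.7],0],[-1,[0,0,0],0],[-1,[0,0,0],0]]' 12
python3 - <<'E'
from h import *
togo([490.9,-35.1,7.5],72.2)
E
```

```text
time_s: 13.8
eef_pos: [490.0, -35.1, 139.9]
tcp_rot: [-0.001, 0.808, 0.589, -0.001]
wrist_force: [-0.6, -0.2, -0.5]
width: 1.0
grip_force: 0.0
tcp [490.  -35.1 139.9] head 72.23 tz [-0.002  0.    -1.   ] t 13.8 w 1.0 gf 0.0 F [-0.6 -0.2 -0.5]
shift units [0.014 0.045 5.297] turn 0.0
 after turn: [0.011 0.034 5.297]
```

```bash
python3 -m handwheel '[[-1,[0,0.03,0.75],0],[-1,[0,0,0.75],0],[-1,[0,0,0.75],0],[-1,[0,0,0.75],0],[-1,[0,0,0.75],0],[-1,[0,0,0.75],0],[-1,[0,0,0.4],0],[-1,[0,0,0.4],0],[-1,[0,0,0],0],[1,[0,0,0],0],[1,[0,0,0],0],[1,[0,0,0],0],[1,[0,0,0],0],[1,[0,0,0],0],[1,[0,0,0],0],[1,[0,0,0],0],[1,[0,0,0],0],[1,[0,0,0],0]]' 12
```

```text
time_s: 15.6
eef_pos: [491.1, -35.2, 8.5]
tcp_rot: [-0.0, 0.808, 0.589, -0.0]
wrist_force: [-2.6, 1.1, 6.0]
width: 0.633
grip_force: 12.0
```

```bash
python3 -m handwheel '[[1,[0,0,-0.3],0],[1,[0,0,-0.4],0],[1,[0,0,-0.4],0],[1,[0,0,-0.4],0],[1,[0,0,-0.4],0],[1,[0,0,-0.4],0],[1,[0,0,-0.4],0],[1,[0,0,-0.4],0],[1,[0,0,-0.4],0],[1,[0,0,-0.4],0],[1,[0,0,-0.4],0],[1,[0,0,-0.4],0],[1,[0,0,-0.4],0],[1,[0,0,-0.4],0],[1,[0,0,-0.4],0],[1,[0,0,-0.4],0],[1,[0,0,-0.4],0],[1,[0,0,-0.4],0],[1,[0,0,-0.3],0],[1,[0,0,0],0]]'
python3 - <<'E'
from h import *
s=snap('scene','s4.png'); w=snap('wrist','w4.png')
u,v=proj('s4.png',[490,-35,170]).astype(int); print(u,v)
cv2.imwrite('pics/m4.png',np.hstack([cv2.resize(s['img'][v-60:v+60,u-60:u+60],(400,400),interpolation=cv2.INTER_CUBIC),cv2.resize(w['img'],(400,300)) if 0 else cv2.resize(w['img'][60:420,60:420],(400,400))])[:,:,::-1])
togo([490,-35,190])
E
```

```text
time_s: 17.6
eef_pos: [491.9, -35.5, 194.4]
tcp_rot: [0.001, 0.808, 0.589, 0.001]
wrist_force: [1.0, -0.4, -5.7]
width: 0.629
grip_force: 12.0
297 221
tcp [491.2 -35.4 193.1] head 72.17 tz [-0. -0. -1.] t 17.7 w 0.633 gf 12.0 F [-0.2 -0.6 -6.5]
shift units [-0.    -0.048  0.124] turn None
```

View pics/m4.png

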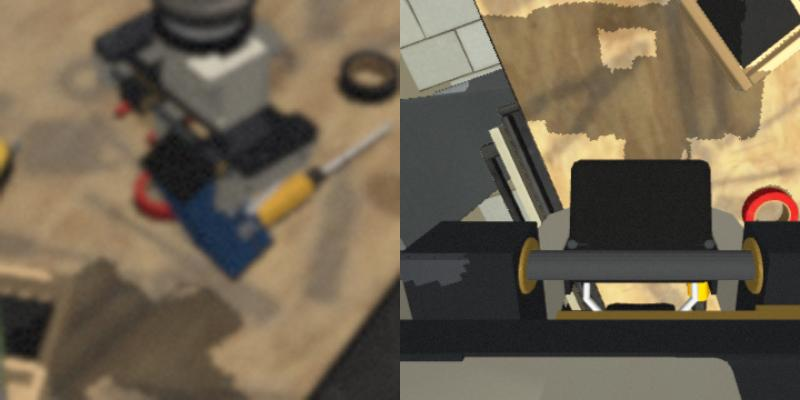

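```bash
cat > tilt.py <<'E'
from h import *
def tilt(fs,fw):
    o=robot.get_obs(); r=R.from_quat(o['tcp_rot'][[1,2,3,0]]).as_matrix(); g=o['eef_pos']-19*r[:,2]
    out=[]
    h=cv2.cvtColor(cv2.imread('pics/'+fs),cv2.COLOR_BGR2HSV); M=cv2.inRange(h,(100,110,30),(125,255,255))
    u,v=proj(fs,g).astype(int); Z=np.zeros_like(M); Z[v-50:v+60,u-60:u+60]=1; M=(M>0)&(Z>0)
    for th in range(-90,91,3):
      t=np.radians(th); A=np.cos(t)*r[:,2]+np.sin(t)*r[:,0]; W=np.cos(t)*r[:,0]-np.sin(t)*r[:,2]
      c=g+50*A
      P=np.array([proj(fs,c+x*A*70+y*r[:,1]*29+z*W*25) for x in(-1,1) for y in(-1,1) for z in(-1,1)])
      im=np.zeros(M.shape,np.uint8); cv2.fillConvexPoly(im,cv2.convexHull(P.astype(np.int32)),1)
      out.append((round((im&M).sum()/(im|M).sum(),3),th))
    print(M.sum(),sorted(out)[::-1][:6])
    for th in(-60,-40,-20,-10,0,10,20,40):
      t=np.radians(th); A=np.cos(t)*r[:,2]+np.sin(t)*r[:,0]; W=np.cos(t)*r[:,0]-np.sin(t)*r[:,2]
      print(th,'light face corners in wrist',[proj(fw,g-28*A+y*r[:,1]*25+z*W*22).astype(int).tolist() for y,z in((1,1),(-1,1),(1,-1),(-1,-1))])
E
python3 -c "
from tilt import *
tilt('s4.png','w4.png')"
```

```text
276 [(np.float64(0.254), -21), (np.float64(0.252), -18), (np.float64(0.243), -15), (np.float64(0.231), -12), (np.float64(0.218), -9), (np.float64(0.209), -6)]
-60 light face corners in wrist [[325, 209], [229, 209], [337, 286], [217, 286]]
-40 light face corners in wrist [[329, 217], [225, 217], [336, 315], [218, 315]]
-20 light face corners in wrist [[333, 235], [221, 235], [334, 336], [220, 336]]
-10 light face corners in wrist [[334, 248], [219, 248], [332, 342], [222, 343]]
0 light face corners in wrist [[336, 262], [218, 262], [330, 346], [224, 346]]
10 light face corners in wrist [[337, 277], [217, 277], [328, 347], [226, 348]]
20 light face corners in wrist [[337, 292], [217, 292], [326, 346], [228, 346]]
40 light face corners in wrist [[336, 319], [218, 319], [322, 338], [231, 338]]
```

The box hangs by its light end, heavy end low, but pad friction leaves it 20–40° off vertical. I'll lower it near the bench and ease the grip so it swings plumb.

```bash
cat > edge.py <<'E'
from h import *
def edge():
    c=cams.read_camera('wrist'); o=robot.get_obs(); g=c['img'].mean(2)
    row=[int(np.argmax(g[120:300,u]<45))+120 for u in(240,260,277,290,310)]
    r=R.from_quat(o['tcp_rot'][[1,2,3,0]]).as_matrix(); gp=o['eef_pos']-19*r[:,2]
    K=c['camera_matrix'];Rm=cv2.Rodrigues(c['rvec'])[0];t=np.ravel(c['tvec'])
    pr=lambda X:(lambda q:q[1]/q[2])(K@(Rm@X+t))
    f=lambda th:pr(gp-27*(np.cos(th)*r[:,2]+np.sin(th)*r[:,0])+25*(np.cos(th)*r[:,0]-np.sin(th)*r[:,2]))
    T=np.radians(np.arange(-60,25)); e=[abs(f(x)-np.median(row)) for x in T]
    print('rows',row,'tilt',np.degrees(T[np.argmin(e)]),'tcp',np.round(o['eef_pos'],1),'F',np.round(o['wrist_force'],1),'t',o['time_s'],'gf',round(o['grip_force'],1))
E
python3 -c "from edge import *; edge()"
python3 -m handwheel '[[1,[0,0,0.35],0],[1,[0,0,0.35],0],[1,[0,0,0.35],0],[1,[0,0,0.35],0],[1,[0,0,0.35],0],[1,[0,0,0.35],0],[1,[0,0,0.35],0],[1,[0,0,0.35],0],[1,[0,0,0],0],[1,[0,0,0],0]]' 8
python3 -c "from edge import *; edge()"
python3 -m handwheel '[[1,[0,0,0],0],[1,[0,0,0],0],[1,[0,0,0],0]]' 6
python3 -c "from edge import *; edge()"
```

```text
rows [205, 205, 204, 204, 204] tilt -59.99999999999999 tcp [491.  -35.3 192.8] F [-0.6  0.  -5.6] t 17.75 gf 12.0
time_s: 18.75
eef_pos: [491.3, -35.4, 123.1]
tcp_rot: [-0.0, 0.808, 0.589, -0.0]
wrist_force: [-0.6, -0.4, -5.9]
width: 0.632
grip_force: 8.0
rows [205, 205, 205, 205, 205] tilt -59.99999999999999 tcp [491.6 -35.5 123.5] F [ 0.3  0.  -6.2] t 18.8 gf 8.0
time_s: 19.1
eef_pos: [491.4, -35.4, 123.5]
tcp_rot: [0.0, 0.808, 0.589, 0.0]
wrist_force: [0.1, -0.1, -6.5]
width: 0.63
grip_force: 6.0
rows [207, 207, 207, 207, 207] tilt -59.99999999999999 tcp [491.4 -35.4 123.4] F [-0.5  1.1 -6.4] t 19.15 gf 6.0
```

```bash
python3 -m handwheel '[[1,[0,0,0],0],[1,[0,0,0],0],[1,[0,0,0],0]]' 4.5
python3 -c "from edge import *; edge()"
python3 -m handwheel '[[1,[0,0,0],0],[1,[0,0,0],0]]' 3.5
python3 -c "from edge import *; edge()"
```

```text
time_s: 19.45
eef_pos: [491.2, -35.3, 123.2]
tcp_rot: [0.0, 0.808, 0.589, -0.0]
wrist_force: [-0.5, 0.2, -6.6]
width: 0.626
grip_force: 4.5
rows [207, 207, 207, 207, 207] tilt -59.99999999999999 tcp [491.3 -35.4 123.2] F [ 0.2 -0.3 -6.3] t 19.5 gf 4.5
time_s: 19.7
eef_pos: [491.4, -35.4, 123.4]
tcp_rot: [0.0, 0.808, 0.589, 0.0]
wrist_force: [-0.8, 0.6, -5.3]
width: 0.631
grip_force: 3.5
rows [204, 204, 204, 204, 204] tilt -59.99999999999999 tcp [491.4 -35.4 123.4] F [-0.8 -0.7 -3.6] t 19.75 gf 3.5
```

```bash
python3 -m handwheel '[[1,[0,0,0],0],[1,[0,0,0],0]]' 12
python3 - <<'E'
from h import *
snap('scene','s5.png');snap('top','t5.png');snap('wrist','w5.png')
o=robot.get_obs(); r=R.from_quat(o['tcp_rot'][[1,2,3,0]]).as_matrix(); g=o['eef_pos']-19*r[:,2]
print(o['eef_pos'],o['wrist_force'])
Ms={}
for f in('s5.png','t5.png'):
    im=cv2.imread('pics/'+f).astype(int); M=((im[:,:,0]-im[:,:,2])>35)
    u,v=proj(f,g).astype(int); Z=np.zeros_like(M); Z[v-40:v+60,u-40:u+40]=1; M&=Z; Ms[f]=M
    ys,xs=np.nonzero(M); print(f,'grip px',u,v,'blue',M.sum(),(xs.min(),xs.max(),ys.min(),ys.max()) if len(xs) else None, 'lowest',(xs[ys.argmax()],ys.max()),'rightmost',(xs.max(),ys[xs.argmax()]),'leftmost',(xs.min(),ys[xs.argmin()]))
f='s5.png'
im=cv2.imread('pics/s5.png'); u,v=proj(f,g).astype(int)
c=im[v-40:v+50,u-50:u+50]; c=cv2.resize(c,(500,450),interpolation=cv2.INTER_CUBIC)
tiles=[c]
for th in(-20,-40):
    t=np.radians(th); A=np.cos(t)*r[:,2]+np.sin(t)*r[:,0]; W=np.cos(t)*r[:,0]-np.sin(t)*r[:,2]; d=c.copy(); ctr=g+50*A
    Q={(x,y,z):tuple(int(a) for a in 5*(proj(f,ctr+x*A*78+y*r[:,1]*29+z*W*25)-[u-50,v-40])) for x in(-1,1) for y in(-1,1) for z in(-1,1)}
    for a in Q:
        for b in Q:
            if sum(i!=j for i,j in zip(a,b))==1: cv2.line(d,Q[a],Q[b],(0,255,255) if a[0]==1 and b[0]==1 else (0,0,255),1)
    tiles.append(d)
out=np.hstack([cv2.resize(tiles[0],(266,240)),cv2.resize(tiles[1],(266,240)),cv2.resize(tiles[2],(266,240))])
w=cv2.imread('pics/w5.png')[100:420]; t5=cv2.imread('pics/t5.png');a,b=proj('t5.png',g).astype(int); t5=cv2.resize(t5[b-30:b+30,a-30:a+30],(238,240))
out=np.vstack([out,np.hstack([cv2.resize(w,(560,320)),cv2.resize(t5,(238,320))])])
cv2.imwrite('pics/m5.png',out)
E
```

```text
time_s: 19.95
eef_pos: [491.4, -35.4, 123.3]
tcp_rot: [0.0, 0.808, 0.589, 0.0]
wrist_force: [0.1, -0.1, -4.2]
width: 0.632
grip_force: 12.0
[491.35666276 -35.4436757  123.33662115] [-0.70733807 -0.1193071  -2.83767194]
s5.png grip px 297 228 blue 316 (np.int64(286), np.int64(308), np.int64(238), np.int64(265)) lowest (np.int64(298), np.int64(265)) rightmost (np.int64(308), np.int64(256)) leftmost (np.int64(286), np.int64(238))Traceback (most recent call last):
  File "<stdin>", line 9, in <module>
ValueError: attempt to get argmax of an empty sequence
```

```bash
python3 - <<'E'
from h import *
f='s5.png'; o=robot.get_obs(); r=R.from_quat(o['tcp_rot'][[1,2,3,0]]).as_matrix(); g=o['eef_pos']-19*r[:,2]
def Q(th,a=50,L=78):
    t=np.radians(th); A=np.cos(t)*r[:,2]+np.sin(t)*r[:,0]; W=np.cos(t)*r[:,0]-np.sin(t)*r[:,2]; c=g+a*A
    return {(x,y,z):proj(f,c+x*A*L+y*r[:,1]*29+z*W*25) for x in(-1,1) for y in(-1,1) for z in(-1,1)}
for th in(-50,-40,-30,-20,-10,0):
    q=Q(th,50,70); b=[q[1,y,z] for y in(-1,1) for z in(-1,1)]; print(th,'lowest',np.round(max(b,key=lambda p:p[1])),'right',np.round(max(b,key=lambda p:p[0])))
im=cv2.imread('pics/s5.png'); u,v=proj(f,g).astype(int); o0=np.array([u-45,v-35])
c=cv2.resize(im[v-35:v+55,u-45:u+45],(400,400),interpolation=cv2.INTER_CUBIC); tiles=[]
for th in(-15,-35):
    q={k:tuple(int(s) for s in (p-o0)*400/90) for k,p in Q(th).items()}; d=c.copy()
    for a in q:
        for b in q:
            if sum(i!=j for i,j in zip(a,b))==1: cv2.line(d,q[a],q[b],(0,255,255) if a[0]==1==b[0] else (0,0,255),1)
    tiles.append(d)
cv2.imwrite('pics/m5.png',np.hstack(tiles))
E
```

```text
-50 lowest [323. 245.] right [332. 231.]
-40 lowest [318. 250.] right [329. 237.]
-30 lowest [313. 255.] right [325. 243.]
-20 lowest [308. 260.] right [320. 248.]
-10 lowest [302. 264.] right [315. 254.]
0 lowest [296. 267.] right [310. 258.]
```

View pics/m5.png

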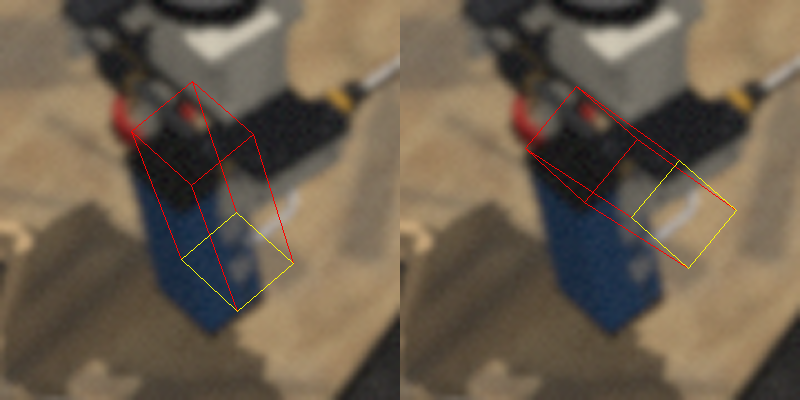

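```bash
cat > fit.py <<'E'
from h import *
from scipy.optimize import least_squares
def fit(f=None):
    n=f or 's%d.png'%(robot.get_obs()['time_s']*100)
    if f is None: snap('scene',n)
    o=robot.get_obs(); r=R.from_quat(o['tcp_rot'][[1,2,3,0]]).as_matrix(); g=o['eef_pos']-19*r[:,2]
    im=cv2.imread('pics/'+n).astype(int); M=((im[:,:,0]-im[:,:,2])>35); u,v=proj(n,g).astype(int)
    Z=np.zeros_like(M); Z[v-30:v+60,u-40:u+40]=1; ys,xs=np.nonzero(M&Z)
    lab=[np.array([xs.min()-.5,ys[xs==xs.min()].mean()]),np.array([xs[ys==ys.max()].mean(),ys.max()+.5]),np.array([xs.max()+.5,ys[xs==xs.max()].max()])]
    def Q(p):
        th,a,w=p; A=np.cos(th)*r[:,2]+np.sin(th)*r[:,0]; W=np.cos(th)*r[:,0]-np.sin(th)*r[:,2]; c=g+a*A+w*W
        return {(x,y,z):proj(n,c+x*A*68+y*r[:,1]*29+z*W*25) for x in(-1,1) for y in(-1,1) for z in(-1,1)},c
    def res(p):
        q=Q(p)[0]; b=[q[k] for k in q if k[0]==1]; t=[q[k] for k in q if k[0]==-1]
        return np.r_[min(t,key=lambda s:s[0])-lab[0],max(b,key=lambda s:s[1])-lab[1],max(b,key=lambda s:s[0])-lab[2]]
    best=min((least_squares(res,[t0,50,0]) for t0 in(-.5,-.2,0,.2)),key=lambda s:s.cost)
    print('labels',lab,'tilt deg %.1f along %.1f off %.1f cost %.1f'%(np.degrees(best.x[0]),*best.x[1:],best.cost),'centre',np.round(Q(best.x)[1],1),'F',np.round(o['wrist_force'],1),'tcp',np.round(o['eef_pos'],1))
E
python3 -c "
from fit import *
fit('s5.png')"
```

```text
labels [array([285.5, 240.5]), array([299. , 265.5]), array([308.5, 257. ])] tilt deg -14.4 along 77.6 off 19.0 cost 72.5 centre [491.1 -36.3  62.5] F [-0.7 -0.1 -2.8] tcp [491.4 -35.4 123.3]
```

```bash
python3 -m handwheel '[[1,[0,0,0],0],[1,[0,0,0.1],0],[1,[0,0,0.1],0],[1,[0,0,0.1],0],[1,[0,0,0],0],[1,[0,0,0],0]]' 3.5
python3 -c "
from fit import *
fit()"
```

```text
time_s: 20.7
eef_pos: [491.8, -35.5, 116.2]
tcp_rot: [0.001, 0.808, 0.589, 0.001]
wrist_force: [0.3, 0.5, 4.6]
width: 0.633
grip_force: 3.5
labels [array([284.5, 238.5]), array([299. , 266.5]), array([308.5, 256. ])] tilt deg -13.8 along 67.1 off 16.5 cost 53.2 centre [491.8 -35.5  66.1] F [ 0.  -0.7  4.2] tcp [491.8 -35.5 116.2]
```

```bash
python3 -m handwheel '[[0,[0,0,0],0],[-1,[0,0,0],0],[-1,[0,0,0],0],[-1,[0,0,0],0],[-1,[0,0,0],0],[-1,[0,0,0],0],[-1,[0,0,0],0],[-1,[0,0,0],0]]'
python3 -c "
from fit import *
fit()
from edge import *
edge()"
```

```text
time_s: 21.55
eef_pos: [491.3, -35.4, 115.7]
tcp_rot: [0.0, 0.808, 0.589, -0.0]
wrist_force: [-0.2, 0.5, 0.2]
width: 0.999
grip_force: 0.0
labels [array([285.5, 233. ]), array([299.5, 265.5]), array([306.5, 260. ])] tilt deg -5.0 along 63.4 off 3.8 cost 37.4 centre [490.7 -37.1  71.2] F [-0.   0.1  0.6] tcp [491.3 -35.4 115.7]
rows [230, 230, 230, 230, 230] tilt -19.0 tcp [491.3 -35.4 115.7] F [ 0.1 -0.5 -0.2] t 21.65 gf 0.0
```

```bash
python3 -m handwheel '[[-1,[0,0,-0.5],0],[-1,[0,0,-1],0],[-1,[0,0,-1],0],[-1,[0,0,-1],0],[-1,[0,0,-1],0],[-1,[0,0,-0.5],0],[-1,[0,0,0],0]]'
cat > up.py <<'E'
from h import *
from scipy.optimize import minimize
def up(p0,head,zc,frames=None):
    "fit x,y,heading,tilt of the upright box centre from blue side silhouette in scene and black top face in wrist"
    n='u%d'%(robot.get_obs()['time_s']*100); snap('scene',n+'s.png'); snap('wrist',n+'w.png')
    fs=n+'s.png'; im=cv2.imread('pics/'+fs).astype(int); M=((im[:,:,0]-im[:,:,2])>30).astype(np.uint8)
    u,v=proj(fs,[*p0,zc]).astype(int); Z=np.zeros_like(M); Z[v-40:v+40,u-40:u+40]=1; M&=Z
    l,N=cv2.connectedComponents(M)[::-1][0:2] if 0 else cv2.connectedComponents(M)[::-1]
    S=4
    def iou(x):
        a=np.radians(x[2]); X=np.array([np.cos(a),np.sin(a),0]);Y=np.array([-np.sin(a),np.cos(a),0]); t=np.radians(x[3]); A=np.array([0,0,1])*np.cos(t)+np.sin(t)*X; W=X*np.cos(t)-np.array([0,0,1])*np.sin(t)
        c=np.array([x[0],x[1],zc]); can=np.zeros((320,320),np.uint8)
        P=lambda L,d:np.array([(proj(fs,c+L*A+y*Y*29+z*W*25)-[u-40,v-40]+.5)*S for y,z in((1,1),(1,-1),(-1,-1),(-1,1))])
        b,tp=P(-68,0),P(68,0)
        cv2.fillConvexPoly(can,cv2.convexHull(np.vstack([b,tp]).astype(np.int32)),1)
        cv2.fillConvexPoly(can,cv2.convexHull(tp.astype(np.int32)),0)
        m=cv2.resize(M[v-40:v+40,u-40:u+40],(320,320),interpolation=cv2.INTER_NEAREST)
        return -(can&m).sum()/(can|m).sum()
    bs=[]
    for tl in(-6,0,6):
        s=minimize(iou,[*p0,head,tl],method='Nelder-Mead',options=dict(initial_simplex=[[*p0,head,tl],[p0[0]+8,p0[1],head,tl],[p0[0],p0[1]+8,head,tl],[*p0,head+6,tl],[*p0,head,tl+5]])); bs.append((s.fun,s.x))
        print(round(s.fun,3),np.round(s.x,1))
    b=min(bs,key=lambda q:q[0])[1]
    fw=n+'w.png'; o=robot.get_obs(); print('tcp',np.round(o['eef_pos'],1),'blue',M.sum())
    a=np.radians(head)
    X=np.array([np.cos(a),np.sin(a),0]);Y=np.array([-np.sin(a),np.cos(a),0])
    print('pred wrist top face',[np.round(proj(fw,np.array([b[0],b[1],zc+75])+y*Y*29+z*X*25)).tolist() for y,z in((1,1),(1,-1),(-1,-1),(-1,1))])
    g=cv2.imread('pics/'+fw).mean(2); D=(g<60).astype(np.uint8); n_,lab,st,ce=cv2.connectedComponentsWithStats(D)
    print('dark',[(st[i].tolist()) for i in range(1,n_) if 1500<st[i,4]<60000])
E
python3 -c "
from up import *
up((491,-36),72.2,80)"
```

```text
time_s: 22.35
eef_pos: [492.2, -35.5, 242.5]
tcp_rot: [0.002, 0.808, 0.589, 0.001]
wrist_force: [0.7, -0.4, -1.2]
width: 1.002
grip_force: 0.0
0.0 [540.7  33.9 100.1 -97.8]
674987891020877.1 [550.6 -26.   80.1 -52.6]
0.0 [563.3  46.8  54.9 -78.5]
tcp [491.  -35.3 240.2] blue 524
pred wrist top face [[273.0, 85.0], [273.0, 151.0], [343.0, 151.0], [348.0, 85.0]]
dark [[140, 0, 72, 51, 2901], [321, 29, 82, 92, 3940], [0, 119, 560, 301, 49276], [243, 172, 66, 89, 4861]]up.py:18: RuntimeWarning: overflow encountered in scalar negative
  return -(can&m).sum()/(can|m).sum()
```

```bash
sed -i 's/return -(can&m).sum()/return -1.0*float((can\&m).sum())/' up.py
python3 -c "
from up import *
up((491,-36),72.2,80)"
python3 - <<'E'
from h import *
import glob
f=sorted(glob.glob('pics/u*w.png'))[-1].split('/')[-1]
im=cv2.imread('pics/'+f); g=im.mean(2)
for u in(255,276,295): print(u,[int(x) for x in g[150:290:5,u]])
print([int(x) for x in g[185,225:330:4]])
print([px(f,*p,155).round(1)[:2] for p in((243,172),(309,172),(276,172))])
E
```

```text
-0.808 [493.1 -48.9  29.   -1.1]
-0.666 [489.3 -48.7  78.9   0.9]
-0.685 [497.2 -38.1  48.1  12.4]
tcp [490.7 -35.2 239.6] blue 568
pred wrist top face [[251.0, 202.0], [253.0, 254.0], [316.0, 254.0], [318.0, 202.0]]
dark [[141, 0, 72, 50, 2872], [322, 28, 83, 93, 3990], [0, 146, 560, 274, 49205], [245, 173, 66, 90, 5014]]
255 [107, 104, 105, 105, 101, 136, 84, 59, 54, 55, 58, 58, 25, 30, 29, 50, 48, 49, 46, 49, 46, 47, 140, 153, 164, 182, 187, 94]
276 [114, 115, 107, 114, 108, 56, 55, 54, 55, 54, 56, 55, 27, 25, 33, 47, 47, 51, 46, 49, 42, 45, 52, 166, 143, 150, 157, 77]
295 [105, 106, 105, 104, 103, 54, 57, 54, 51, 54, 61, 53, 27, 31, 31, 44, 48, 48, 46, 43, 47, 52, 159, 198, 193, 186, 196, 89]
[184, 189, 190, 185, 187, 190, 178, 135, 54, 52, 54, 55, 54, 59, 52, 57, 51, 52, 53, 76, 99, 106, 169, 153, 153, 155, 156]
[array([475. ,  10.2]), array([527.8,  -6.8]), array([501.4,   1.7])]
```

```bash
python3 - <<'E'
from h import *
import glob
f=sorted(glob.glob('pics/u*w.png'))[-1].split('/')[-1]
K,Rm,t=load(f); o=robot.get_obs(); r=R.from_quat(o['tcp_rot'][[1,2,3,0]]).as_matrix(); C=-Rm.T@t
print('cam in tool frame',r.T@(C-o['eef_pos']),'cam axis in tool',r.T@Rm[2])
im=cv2.imread('pics/'+f)
for v in range(165,290,6): print(v,[tuple(int(x) for x in im[v,u][::-1]) for u in(250,276,300)])
p=o['eef_pos'].copy(); 
for s in(-20,-10,0,10):
    c=p+s*r[:,0]; c[2]=80
    print(s,[(w,z,proj(f,c+w*r[:,0]+[0,0,z]).round().tolist()) for w,z in((25,73),(25,80),(0,80),(-25,80),(-25,73),(-25,66),(25,66))])
E
```

```text
cam in tool frame [  79.13676368   -0.71573231 -158.34756349] cam axis in tool [-2.93509731e-01 -1.36185082e-04  9.55956076e-01]
165 [(127, 108, 74), (141, 119, 83), (132, 109, 75)]
171 [(127, 107, 74), (137, 117, 80), (123, 102, 65)]
177 [(229, 195, 134), (26, 54, 86), (129, 107, 70)]
183 [(221, 184, 125), (31, 60, 89), (50, 61, 80)]
189 [(224, 188, 126), (17, 53, 86), (27, 54, 84)]
195 [(171, 150, 115), (23, 55, 86), (20, 53, 86)]
201 [(22, 53, 83), (23, 52, 87), (28, 58, 90)]
207 [(25, 25, 29), (28, 30, 27), (13, 20, 18)]
213 [(32, 32, 28), (29, 32, 27), (25, 26, 23)]
219 [(29, 31, 28), (32, 30, 28), (28, 30, 31)]
225 [(51, 49, 49), (50, 49, 44), (49, 48, 46)]
231 [(51, 52, 49), (53, 53, 49), (48, 47, 44)]
237 [(51, 48, 48), (45, 46, 44), (45, 43, 42)]
243 [(50, 49, 48), (49, 47, 45), (43, 44, 43)]
249 [(50, 50, 49), (47, 47, 44), (48, 48, 48)]
255 [(51, 47, 43), (47, 46, 43), (48, 50, 48)]
261 [(180, 156, 120), (38, 36, 41), (239, 214, 141)]
267 [(213, 183, 133), (187, 154, 110), (229, 191, 123)]
273 [(232, 207, 152), (171, 149, 115), (221, 179, 120)]
279 [(232, 204, 144), (179, 159, 126), (223, 188, 128)]
285 [(107, 93, 69), (87, 80, 66), (107, 92, 72)]
-20 [(25, 73, [277.0, 209.0]), (25, 80, [277.0, 212.0]), (0, 80, [277.0, 239.0]), (-25, 80, [277.0, 264.0]), (-25, 73, [277.0, 261.0]), (-25, 66, [277.0, 258.0]), (25, 66, [277.0, 207.0])]
-10 [(25, 73, [277.0, 198.0]), (25, 80, [277.0, 201.0]), (0, 80, [277.0, 228.0]), (-25, 80, [277.0, 254.0]), (-25, 73, [277.0, 251.0]), (-25, 66, [277.0, 248.0]), (25, 66, [277.0, 196.0])]
0 [(25, 73, [277.0, 187.0]), (25, 80, [277.0, 189.0]), (0, 80, [277.0, 217.0]), (-25, 80, [277.0, 244.0]), (-25, 73, [277.0, 241.0]), (-25, 66, [277.0, 238.0]), (25, 66, [277.0, 185.0])]
10 [(25, 73, [277.0, 176.0]), (25, 80, [277.0, 177.0]), (0, 80, [277.0, 206.0]), (-25, 80, [277.0, 234.0]), (-25, 73, [277.0, 231.0]), (-25, 66, [277.0, 228.0]), (25, 66, [277.0, 174.0])]
```

```bash
cat > wf.py <<'E'
from h import *
from scipy.optimize import least_squares
def wf(f,zc,rows,p0=None):
    o=robot.get_obs(); r=R.from_quat(o['tcp_rot'][[1,2,3,0]]).as_matrix(); p=o['eef_pos']
    def m(x):
        s,t=x; A=np.array([0,0,1])*np.cos(t)+np.sin(t)*r[:,0]; W=r[:,0]*np.cos(t)-np.array([0,0,1])*np.sin(t); c=p+s*r[:,0]; c[2]=zc
        return np.array([proj(f,c+a*A+w*W)[1] for a,w in((-68,25),(68,25),(75,-25))])
    q=least_squares(lambda x:m(x)-rows,[0,0]); print('s %.1f tilt %.1f'%(q.x[0],np.degrees(q.x[1])),'model rows',m(q.x).round(1),'centre xy',(p+q.x[0]*r[:,0])[:2].round(1))
    print('upright only', [ (s,m([s,0]).round().tolist()) for s in(-25,-20,-15,-10,-5,0)])
E
python3 - <<'E'
from wf import *
import glob
f=sorted(glob.glob('pics/u*w.png'))[-1].split('/')[-1]
wf(f,80,np.array([173,204.5,262]))
im=cv2.imread('pics/'+f).astype(int)
for v in(176,180,186,192,200,215,230,245,258):
    row=im[v]; d=np.nonzero((row.max(1)<100)&(np.abs(np.arange(560)-277)<60))[0]; print(v,d.min(),d.max())
s=f.replace('w.','s.'); im=cv2.imread('pics/'+s).astype(int); M=(im[:,:,0]-im[:,:,2])>30
u,v=proj(s,[491,-40,80]).astype(int); print(u,v)
for y in range(v-30,v+40,3): x=np.nonzero(M[y,u-40:u+40])[0]; print(y,(x.min()+u-40,x.max()+u-40) if len(x) else None)
E
```

```text
s -15.1 tilt -2.6 model rows [173.3 206.3 259.8] centre xy [486.1 -49.6]
upright only [(-25, [183.0, 213.0, 267.0]), (-20, [179.0, 208.0, 262.0]), (-15, [175.0, 202.0, 257.0]), (-10, [172.0, 197.0, 252.0]), (-5, [168.0, 192.0, 247.0]), (0, [164.0, 186.0, 242.0])]
176 256 299
180 255 300
186 253 302
192 252 303
200 249 306
215 245 310
230 245 309
245 218 301
258 218 306
297 242
212 None
215 None
218 None
221 None
224 None
227 (np.int64(290), np.int64(291))
230 (np.int64(290), np.int64(313))
233 (np.int64(290), np.int64(311))
236 (np.int64(290), np.int64(309))
239 (np.int64(290), np.int64(306))
242 (np.int64(290), np.int64(306))
245 (np.int64(290), np.int64(307))
248 (np.int64(290), np.int64(307))
251 (np.int64(290), np.int64(306))
254 (np.int64(289), np.int64(305))
257 (np.int64(291), np.int64(308))
260 (np.int64(293), np.int64(307))
263 (np.int64(296), np.int64(304))
266 None
269 None
272 None
275 None
278 None
281 None
```

```bash
python3 -m handwheel '[[-1,[-0.32,0,0.2],0],[-1,[-0.32,0,0.4],0],[-1,[0,0,0.6],0],[-1,[0,0,0.7],0],[-1,[0,0,0.7],0],[-1,[0,0,0.7],0],[-1,[0,0,0.7],0],[-1,[0,0,0.6],0],[-1,[0,0,0.4],0],[-1,[0,0,0.15],0],[-1,[0,0,0],0]]'
python3 -m handwheel '[[1,[0,0,0],0],[1,[0,0,0],0],[1,[0,0,0],0],[1,[0,0,0],0],[1,[0,0,0],0],[1,[0,0,0],0],[1,[0,0,0],0],[1,[0,0,0],0],[1,[0,0,0],0]]' 35
python3 - <<'E'
from h import *
togo([630.5,57.4,185],111)
f='w9.png';im=snap('wrist',f)['img'].astype(int)
print([(v,tuple(im[v,277])) for v in range(150,300,8)])
E
```

```text
time_s: 23.65
eef_pos: [486.0, -50.8, 111.4]
tcp_rot: [-0.0, 0.808, 0.589, -0.0]
wrist_force: [-0.5, -0.5, 0.3]
width: 1.0
grip_force: 0.0
time_s: 24.55
eef_pos: [486.5, -50.6, 112.1]
tcp_rot: [0.0, 0.808, 0.589, 0.0]
wrist_force: [0.6, 0.8, 2.8]
width: 0.63
grip_force: 35.0
tcp [486.5 -50.6 112.1] head 72.17 tz [ 0. -0. -1.] t 24.55 w 0.63 gf 35.0 F [0.6 0.8 2.8]
shift units [ 5.877  4.161 -2.914] turn -4.85
 after turn: [ 1.97   6.925 -2.915]
[(150, (np.int64(175), np.int64(147), np.int64(99))), (158, (np.int64(172), np.int64(147), np.int64(103))), (166, (np.int64(177), np.int64(152), np.int64(103))), (174, (np.int64(173), np.int64(148), np.int64(101))), (182, (np.int64(31), np.int64(71), np.int64(109))), (190, (np.int64(36), np.int64(71), np.int64(112))), (198, (np.int64(33), np.int64(71), np.int64(108))), (206, (np.int64(34), np.int64(67), np.int64(108))), (214, (np.int64(34), np.int64(70), np.int64(106))), (222, (np.int64(35), np.int64(72), np.int64(109))), (230, (np.int64(42), np.int64(74), np.int64(113))), (238, (np.int64(35), np.int64(70), np.int64(108))), (246, (np.int64(31), np.int64(30), np.int64(27))), (254, (np.int64(38), np.int64(35), np.int64(33))), (262, (np.int64(34), np.int64(32), np.int64(28))), (270, (np.int64(41), np.int64(41), np.int64(41))), (278, (np.int64(36), np.int64(36), np.int64(36))), (286, (np.int64(63), np.int64(67), np.int64(67))), (294, (np.int64(83), np.int64(85), np.int64(83)))]
```

```bash
python3 - <<'E'
from wf import *
im=cv2.imread('pics/w9.png').astype(int); b=[v for v in range(150,260) if im[v,277,0]-im[v,277,2]>35]; print(b[0],b[-1])
o=robot.get_obs(); r=R.from_quat(o['tcp_rot'][[1,2,3,0]]).as_matrix(); p=o['eef_pos']
def m(x):
    s,t=x; A=np.array([0,0,1])*np.cos(t)+np.sin(t)*r[:,0]; W=r[:,0]*np.cos(t)-np.array([0,0,1])*np.sin(t); c=p+s*r[:,0]; c[2]=80
    return np.array([proj('w9.png',c+a*A+25*W)[1] for a in(-68,68)])
q=least_squares(lambda x:m(x)-[b[0]-.5,b[-1]+.5],[0,0]); print(q.x[0],np.degrees(q.x[1]),m([0,0]))
E
python3 -m handwheel '[[1,[0,0,-0.2],0],[1,[0,0,-0.4],0],[1,[0,0,-0.4],0],[1,[0,0,-0.4],0],[1,[0,0,-0.4],0],[1,[0,0,-0.4],0],[1,[0,0,-0.4],0],[1,[0,0,-0.3],0],[1,[0,0,0],-0.4],[1,[0,0,0],-0.8],[1,[0,0,0],-0.8],[1,[0,0,0],-0.8],[1,[0,0,0],-0.8],[1,[0,0,0],-0.8],[1,[0,0,0],-0.45],[1,[0,0,0],0]]'
python3 -m handwheel '[[1,[0.1,0.3,0],0],[1,[0.15,0.55,0],0],[1,[0.15,0.55,0],0],[1,[0.15,0.55,0],0],[1,[0.15,0.55,0],0],[1,[0.15,0.55,0],0],[1,[0.15,0.55,0],0],[1,[0.15,0.55,0],0],[1,[0.15,0.55,0],0],[1,[0.15,0.55,0],0],[1,[0.15,0.55,0],0],[1,[0.15,0.55,0],0],[1,[0.15,0.4,0],0],[1,[0.07,0.18,0],0],[1,[0,0,0],0],[1,[0,0,0],0],[1,[0,0,0],0]]'
python3 - <<'E'
from h import *
togo([630.5,57.4,125],111)
f='w10.png';im=cv2.imread('pics/'+f) if 0 else snap('wrist',f)['img'].astype(int)
b=[v for v in range(150,260) if im[v,277,2]-im[v,277,0]>35]; print(b[0],b[-1])
E
```

```text
180 241
3.125325514355262 -0.9033467641604509 [183.99694453 245.31726159]
time_s: 26.2
eef_pos: [486.3, -50.6, 184.6]
tcp_rot: [-0.0, 0.566, 0.824, -0.0]
wrist_force: [-0.5, 0.3, -6.3]
width: 0.631
grip_force: 35.0
time_s: 27.9
eef_pos: [630.2, 57.1, 184.5]
tcp_rot: [-0.0, 0.567, 0.824, -0.0]
wrist_force: [1.0, 0.4, -6.5]
width: 0.627
grip_force: 35.0
tcp [630.2  57.1 184.5] head 110.95 tz [-0. -0. -1.] t 27.9 w 0.627 gf 35.0 F [ 1.   0.4 -6.5]
shift units [0.009 0.018 2.379] turn -0.01
 after turn: [0.008 0.017 2.379]
180 241
```

```bash
python3 -m handwheel '[[1,[-0.06,0,0.2],0],[1,[0,0,0.3],0],[1,[0,0,0.3],0],[1,[0,0,0.3],0],[1,[0,0,0.3],0],[1,[0,0,0.3],0],[1,[0,0,0.25],0],[1,[0,0,0.15],0],[1,[0,0,0.1],0],[1,[0,0,0.1],0],[1,[0,0,0.04],0],[1,[0,0,0],0],[1,[0,0,0],0]]'
```

```text
time_s: 29.25
eef_pos: [631.2, 56.0, 126.2]
tcp_rot: [0.0, 0.567, 0.824, 0.0]
wrist_force: [0.2, 0.2, -6.3]
width: 0.63
grip_force: 35.0
```

```bash
python3 -m handwheel '[[1,[0,0,0.03],0],[1,[0,0,0.03],0],[1,[0,0,0.03],0],[1,[0,0,0],0]]'
```

```text
time_s: 29.65
eef_pos: [631.3, 56.0, 125.2]
tcp_rot: [0.001, 0.567, 0.824, 0.0]
wrist_force: [-2.7, 0.1, 4.5]
width: 0.631
grip_force: 35.0
```

```bash
python3 -m handwheel '[[1,[0,0,-0.02],0],[1,[0,0,0],0],[0,[0,0,0],0],[-1,[0,0,0],0],[-1,[0,0,0],0],[-1,[0,0,0],0],[-1,[0,0,0],0],[-1,[0,0,0],0],[-1,[0,0,0],0],[-1,[0,0,-0.3],0],[-1,[0,0,-0.6],0],[-1,[0,0,-0.8],0],[-1,[0,0,-0.8],0],[-1,[0,0,-0.8],0],[-1,[0,0,-0.8],0],[-1,[0,0,-0.8],0],[-1,[0,0,-0.1],0],[-1,[0,0,0],0],[-1,[0,0,0],0]]' 5
python3 - <<'E'
from wf import *
snap('scene','s11.png'); snap('top','t11.png')
f='w11.png';im=snap('wrist',f)['img'].astype(int); togo([630,57,250])
b=[v for v in range(120,260) if im[v,277,2]-im[v,277,0]>35]; d=[v for v in range(b[-1],300) if im[v,277].max()<75]; print(b[0],b[-1],d[-1])
wf(f,93,np.array([b[0]-.5,b[-1]+.5,d[-1]+.5]))
for v in(b[-1]-3,b[-1]+15,b[-1]+30):
    e=np.nonzero((im[v,:,0]<80)&(np.abs(np.arange(560)-277)<55))[0]; print(v,e.min(),e.max())
E
```

```text
time_s: 31.55
eef_pos: [630.6, 56.0, 248.0]
tcp_rot: [-0.001, 0.567, 0.824, -0.001]
wrist_force: [-0.3, -0.3, 0.6]
width: 1.001
grip_force: 0.0
tcp [630.7  56.  248. ] head 110.97 tz [-0.002 -0.    -1.   ] t 31.7 w 1.002 gf 0.0 F [-0.4  0.1  0.2]
shift units [ 0.047 -0.01  -0.079] turn None
163 191 299
s -14.1 tilt -7.9 model rows [169.7 215.3 267.2] centre xy [635.7  42.8]
upright only [(-25, [184.0, 216.0, 270.0]), (-20, [180.0, 210.0, 265.0]), (-15, [177.0, 205.0, 260.0]), (-10, [173.0, 199.0, 255.0]), (-5, [169.0, 194.0, 250.0]), (0, [165.0, 188.0, 245.0])]
188 248 308
206 245 312
221 246 311
```

```bash
python3 - <<'E'
from wf import *
f='w11.png'; o=robot.get_obs(); r=R.from_quat(o['tcp_rot'][[1,2,3,0]]).as_matrix(); p=o['eef_pos']
def m(x,L):
    s,t=x; A=np.array([0,0,1])*np.cos(t)+np.sin(t)*r[:,0]; W=r[:,0]*np.cos(t)-np.array([0,0,1])*np.sin(t); c=p+s*r[:,0]; c[2]=93
    return np.array([proj(f,c+a*A+25*W)[1] for a in(-L,L)])
for L in(66,68,70,72):
    q=least_squares(lambda x:m(x,L)-[162.5,191.5],[0,0]); print(L,q.x[0],np.degrees(q.x[1]))
im=cv2.imread('pics/'+f).astype(int); print([(v,im[v,277].tolist()) for v in range(186,300,6)])
# scene: blue rows vs upright model
g=np.array([631,55,93.]); s='s11.png'; im=cv2.imread('pics/'+s).astype(int); M=(im[:,:,0]-im[:,:,2])>25; u,v=proj(s,g).astype(int)
for dy in(60,40,20,0,-20,-40,-60):
    P=[proj(s,g+[0,0,dy]+a*r[:,0]*25+b*r[:,1]*29) for a in(-1,1) for b in(-1,1)]; y=int(round(np.mean([q[1] for q in P]))); x=np.nonzero(M[y,u-40:u+40])[0]+u-40
    print(y,'model',round(min(q[0] for q in P),1),round(max(q[0] for q in P),1),'seen',(x.min(),x.max()) if len(x) else None)
E
```

```text
66 0.5320294173321941 -3.22577510340561
68 0.593388749328089 -2.8239493836068625
70 0.6580922801496668 -2.445271681167878
72 0.7257683181048181 -2.087782025383214
[(186, [78, 47, 22]), (192, [31, 20, 19]), (198, [21, 23, 23]), (204, [25, 24, 20]), (210, [25, 27, 28]), (216, [23, 21, 25]), (222, [23, 25, 23]), (228, [22, 23, 29]), (234, [23, 25, 26]), (240, [14, 14, 14]), (246, [34, 36, 35]), (252, [22, 19, 13]), (258, [121, 174, 206]), (264, [119, 171, 207]), (270, [125, 181, 215]), (276, [128, 187, 220]), (282, [125, 186, 217]), (288, [54, 54, 55]), (294, [57, 60, 57])]
226 model 223.9 249.3 seen None
231 model 224.6 249.7 seen (np.int64(226), np.int64(245))
236 model 225.3 250.1 seen (np.int64(229), np.int64(245))
240 model 225.9 250.5 seen (np.int64(234), np.int64(247))
245 model 226.5 250.9 seen (np.int64(236), np.int64(246))
250 model 227.2 251.2 seen (np.int64(237), np.int64(247))
254 model 227.8 251.6 seen (np.int64(237), np.int64(248))
```

```bash
python3 -c "
from station import job
print(job.job_done())"
```

```text
the job is handed in; nothing more can be done
None
```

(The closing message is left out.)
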